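# Clamp a drum blank and torque the clamp screw to the click

### The job

Slide the wooden drum blank gently along its channel until it sits fully home against the end stop of the jig, then swing the click wrench clockwise (seen from above) until its hinge breaks over, stop there without forcing the hinge to the end of its travel, and let go so that the handle springs straight and the blank stays clamped. Leave the other things on the bench alone.

Things in the scene. Friction and masses are not known exactly. Their poses are not given: they have to be found in the camera images.
- jig: Plywood jig fixed to the bench, 250 x 170 x 15 mm. Origin on the bench surface in mid-channel; jig +x runs along the channel to the end stop, +z up. Channel floor 15 mm above the bench; two guide rails (12 mm thick, tops 35 mm above the bench) leave a channel 73 mm wide, open at its -x end. Rails and plywood end at jig x = -150 mm.
- stop: Wooden end stop across the channel, fixed to the jig, 100 mm wide, 15 mm thick, its top 60 mm above the bench. Origin at bench level under the middle of the face that meets the blank, at jig x = +70 mm. The fresh blank must not be rammed against it with more than 40 N.
- bridge (a point): Centre of the top of the green bridge that spans the channel and carries the clamp screw: jig x = 2 to 38 mm, y = -71 to 71 mm, underside 82 mm, top 100 mm above the bench.
- blank: Loose light-wood block 140 mm long (its x, along the channel), 70 wide, 55 high, 0.3 to 0.6 kg, three dark holes on top towards its -x end. Origin centre of underside. Starts 30 to 65 mm short of the stop; fully home its origin is at jig x = 0 and its near end face at jig x = -70 mm. Slides with a few newtons.
- pad: Round black clamp pad, 40 mm across, 8 mm thick, under the bridge; origin at the centre of its underside. The screw lowers it onto the blank as it is tightened; at the start it hangs about 1 mm above the blank's top.
- bolt_axis (a point): Point on the clamp screw's vertical axis, 131 mm above the bench, at jig x = 20 mm, y = 0: centre of the click wrench's steel head (36 mm across, 26 mm high), which is seated on the screw and captive there. Head and screw turn together; clockwise from above tightens. Resistance climbs as it turns (at mid-grip about 7 N, rising to 14 N); the angle at which it clicks differs from start to start.
- handle: Handle of the click wrench; origin at the break-over hinge that joins it to the head, 30 mm from the screw axis, 131 mm above the bench; x points outwards along the handle. In line with the head (hinge angle 0) until the pull at mid-grip reaches some 14 N; then it folds clockwise on the head, the pull drops at once and the screw stops turning.
- hinge (a point): The vertical axis of the break-over hinge, 131 mm above the bench. Pull at mid-grip falls to about 80 percent at 0.1 rad of fold and 55 percent at 0.2. Clearly broken over from 0.08 rad; over 0.28 is too far (dead stop at 0.36, where pulling on overtightens the screw): with the screw at rest, 0.1 rad is 12 mm of travel at mid-grip. Springs straight when let go.
- grip (a point): Middle of the wrench's red round grip, on the handle axis, 155 mm from the screw axis (wrench straight), 131 mm above the bench. Grip 24 mm thick, from 106 to 211 mm from the screw axis. x points outwards along the handle. At the start it lies on the jig's -y side; tightening swings it towards the jig's -x side, by about 0.3 to 0.65 rad before the click.
- drum: Bystander: small round wooden drum, 94 mm across, 60 mm high, origin under its centre.
- sander: Bystander: cork sanding block 110 x 60 x 22 mm, origin under its centre.
- glue: Bystander: white glue bottle with orange cap, 52 mm across, 120 mm high, origin under its centre.
Not all that is in view belongs to the job. What is shaped like the blank but purple or turquoise is not meant.

How it is judged (in metres and radians):
On the way, in this order (a step that is already met when the one before it is completed fails the run):
1. the blank is fully home against the end stop (x of blank in the frame of jig above -0.003 m and z of blank in the frame of jig below 0.018 m), for 0.2 s.
2. the wrench's hinge has broken over at the set torque (value of joint handle above 0.08 rad and x of blank in the frame of jig above -0.003 m), for 0.1 s.
At the end, for the whole second after the job is handed in: The blank is at rest within 3 mm of the end stop, flat in its channel, pressed by the clamp pad (more than 2 N); the wrench has been let go and its handle is straight again (hinge under 0.04 rad) (all of step 1 and value of joint handle below 0.04 rad and contact force between pad and blank above 2 N and linear speed of blank below 0.01 m/s); the robot touches nothing.
It fails at once if the break-over hinge is forced towards the end of its travel (over 0.28 rad): screw overtightened (value of joint handle above 0.28 rad).
It fails at once if the blank is rammed against the end stop with more than 40 N (contact force between blank and stop above 40 N).
It fails at once if a bystander is moved by more than 20 mm (distance of any of drum, sander, glue from where it was at the start of the episode above 0.02 m).
It also fails if it takes over 70 s, if anything falls off the work surface, if the arm or the gripper's body presses on something with over 40 N, if the wrist force passes 120 N, or if a joint passes its speed limit or range.

### The arm

A 6-joint arm with a two-finger parallel gripper is mounted at the origin on the work surface. World frame = base frame: x ahead of the robot, y to its left, z up, the work surface at z = 0. Lengths are in mm, angles in rad, forces in N, time in s.
With the tool pointing down it reaches from about 275 to 825 mm from the base axis. Payload 4.9 kg.
Tool frame: the origin (TCP) lies at the very end of the fingers, on their centre line; the grasp point (between the pads) lies 19 mm behind it; z points along the fingers, y is the line along which they close (so a half turn about z gives the same grasp; the last joint's range is limited). The gripper opens to 85 mm and grips with 20 to 120 N. Pads are 22 mm wide; open, the fingers measure 114 mm over their backs; the gripper's body (76 mm by 85 mm) begins 54 mm behind the grasp point. The pads swing forward as they close: fully open they stand 13 mm farther back than shut.
Start: joints at [1.127, 0.326, -0.193, 1.052, 0, 1.437], TCP at [167.672, 523.836, 231.281] pointing down, gripper open.
Joint ranges: [-2.65, 2.65], [-0.97, 1.79], [-1.3, 1.35], [-1.93, 2.1], [-1.47, 1.37], [-3.14, 3.14]. Speed limits (rad/s): [2.57, 2.57, 3.14, 3.14, 3.14, 3.14].

### API

Orientations are given as [roll, pitch, yaw] about the fixed x, y, z axes, in that order (R = Rz(yaw) Ry(pitch) Rx(roll)).
In Python, from bench import bot, solve_ik, imaging gives the robot as it stands. Calls block until the motion is done:
- bot.move_ptp(position, orientation): joint-space move of the TCP to a pose.
- bot.movel(position, rot=None, max_speed=150, threshold=None): straight line of the TCP; rot=None keeps the orientation; max_speed is the mean speed in mm/s. With threshold (N) it stops when the force on the tool has changed by that much, and returns True; else False.
- bot.move_j(angles): joint-space move.
- bot.grip(opening, effort=None): opening from 0.0 (shut) to 1.0 (fully open); effort is the grip in N (None keeps the last); returns when the fingers have stopped.
- bot.dwell(seconds).
- solve_ik(position, orientation): joint angles nearest the present ones, or None.
- bot.get_state(): the state.
- imaging.capture(name): name is "scene" or "top" or "wrist"; returns the picture (420x560x3 uint8, blue, green, red); there is no depth.
- imaging.camera_model(name): a dict with "K" (3x3 intrinsics, pixels), "position" and "rotation" of the camera in the world. Camera axes: x right, y up, looking along -z (the intrinsics and any distortion apply to the point x, -y, -z); pixel columns grow to the right and rows downward; lengths in mm; the calibration is good to about 2 mm. A picture is of the moment at which its call begins: read the wrist's pose just before it. camera_model takes no time and is no camera call; for the wrist camera it gives the pose at the moment of the call.
A pose or a line that the arm cannot do raises bot.IKError and nothing moves.
- bot.sign_off(): hands the job in; it is judged then, once.
The state is a dict: "t": time; "qpos": joint angles; "joint_velocities": joint speeds; "effort": joint torques, N m; "tcp_pos": TCP position; "orientation": TCP orientation; "contact_force": force on the tool from outside, world axes, zero at the start; "wrist_torque": the same for the moment, N m; "opening": opening from 0.0 (shut) to 1.0 (fully open); "gripper_force": force on a finger pad.
Only numpy, scipy, OpenCV 4.12 (cv2) and the standard library are available. Lean on these libraries where they do the work, as an engineer would, in place of code of your own. Each camera call takes 0.05 s, during which the arm holds its last target. There are 200 camera calls.

## Working session

There is one attempt and no reset: what is moved stays moved. The work goes in short steps, each a Python script; the robot and the scene stay as the last script left them, time stands still between calls to the robot, and variables do not carry over. Pictures are saved under pics/ and viewed, at most 10 in all, crops included, and the job is handed in when it is done.

```bash
mkdir -p pics; ls; python3 - <<'E'
from bench import bot, imaging
import cv2, numpy as np
for n in ("scene","top"):
    im=imaging.capture(n); cv2.imwrite(f"pics/{n}0.png",cv2.resize(im,(784,588),interpolation=cv2.INTER_CUBIC))
    cv2.imwrite(f"pics/{n}_raw.png",im)
    print(n,imaging.camera_model(n))
print(bot.get_state())
E
```

```text
pics
scene {'K': array([[384.05473047,   0.        , 273.95585389],
       [  0.        , 384.05473047, 197.97801315],
       [  0.        ,   0.        ,   1.        ]]), 'position': array([1163.93432551, -360.64212737,  903.63104052]), 'rotation': array([ 0.75616727, -0.0043154 ,  1.0827251 ])}
top {'K': array([[441.30025824,   0.        , 283.73868772],
       [  0.        , 441.30025824, 214.0881879 ],
       [  0.        ,   0.        ,   1.        ]]), 'position': array([ 263.08633291,   15.68957034, 1156.2804154 ]), 'rotation': array([ 0.23897633,  0.00460606, -1.68166312])}
{'t': 0.1, 'qpos': array([ 1.12682178e+00,  3.26890255e-01, -1.93482007e-01,  1.05195407e+00,
        2.12590423e-05,  1.43659068e+00]), 'joint_velocities': array([-0.00116896, -0.00032335,  0.00258612, -0.00182584,  0.002475  ,
       -0.00119955]), 'effort': array([ 1.14377017e-03, -4.44238436e+01,  2.63038641e+01,  7.82213960e-03,
       -1.15214743e-04,  1.54239365e-05]), 'tcp_pos': array([167.42980759, 523.37003189, 230.56966195]), 'orientation': array([-3.14007925e+00, -2.25787777e-04,  2.83182357e+00]), 'contact_force': array([ 0.93763378, -0.03449166, -0.39148461]), 'wrist_torque': array([-0.00910799,  0.00533281,  0.03625912]), 'gripper_force': 0.0, 'opening': 1.000358012548243}
```

View pics/scene0.png

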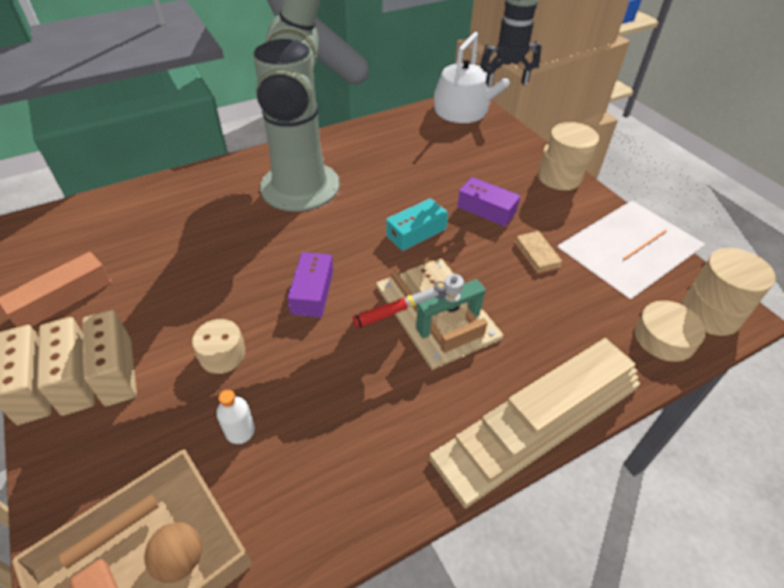

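View pics/top0.png

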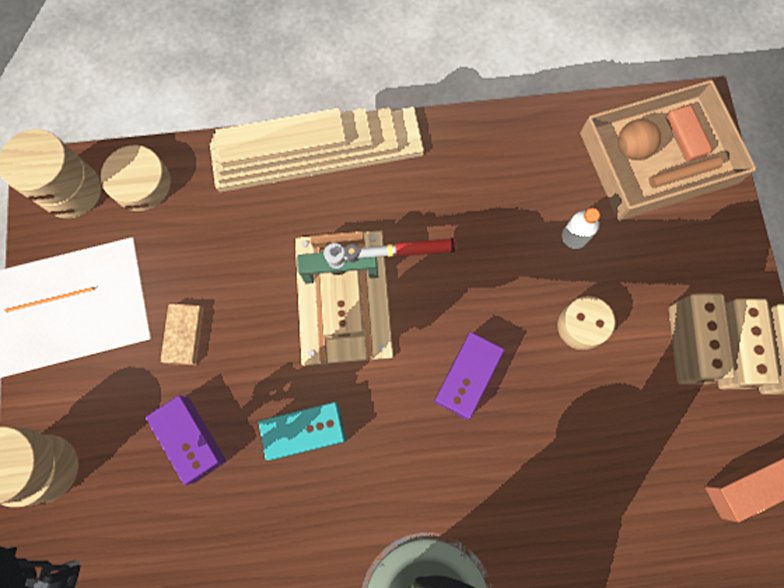

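```bash
python3 - <<'E'
import cv2
a=cv2.imread("pics/top_raw.png")[155:270,195:335]; cv2.imwrite("pics/tc.png",cv2.resize(a,None,fx=5,fy=5,interpolation=cv2.INTER_CUBIC))
a=cv2.imread("pics/scene_raw.png")[175:270,240:370]; cv2.imwrite("pics/sc.png",cv2.resize(a,None,fx=6,fy=6,interpolation=cv2.INTER_CUBIC))
E
cat > h.py <<'E'
from bench import bot, solve_ik, imaging
import cv2, numpy as np
from scipy.spatial.transform import Rotation as R
def cam(n):
    m=imaging.camera_model(n); return m["K"],np.array(m["position"]),R.from_euler("xyz",m["rotation"]).as_matrix()
def ray(c,uv):
    K,p,M=c; d=np.linalg.inv(K)@[uv[0],uv[1],1]; return p,M@(d*[1,-1,-1])
def atz(c,uv,z):
    p,d=ray(c,uv); return (p+d*(z-p[2])/d[2])[:2]
def proj(c,X):
    K,p,M=c; q=M.T@(np.asarray(X)-p); q=K@(q*[1,-1,-1]); return q[:2]/q[2]
E
```

```text
(no output)
```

View pics/tc.png

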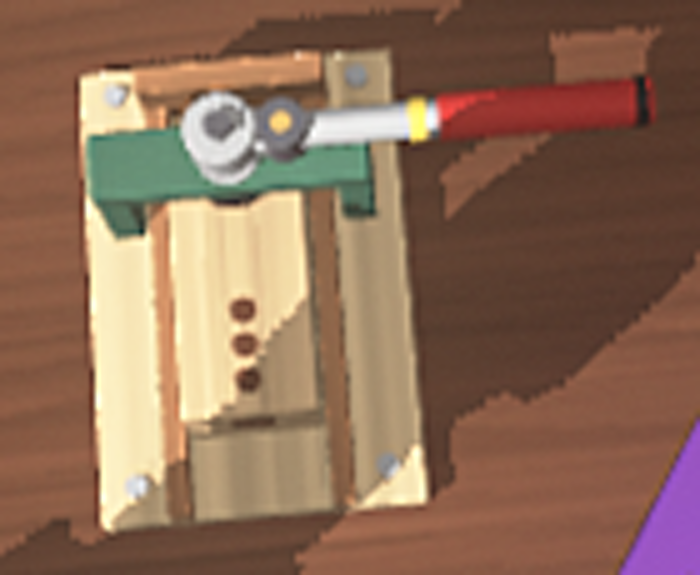

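View pics/sc.png

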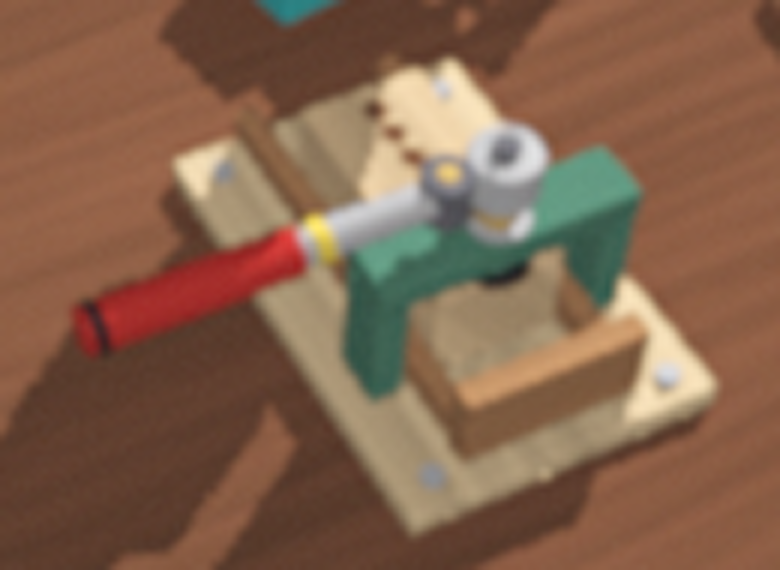

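```bash
python3 - <<'E'
from h import *
from scipy.optimize import least_squares
T=lambda p:np.array([195+(p[0]+.5)/5-.5,155+(p[1]+.5)/5-.5])
S=lambda p:np.array([240+(p[0]+.5)/6-.5,175+(p[1]+.5)/6-.5])
ct,cs=cam("top"),cam("scene")
C={'nl':(-150,85,15),'nr':(-150,-85,15),'fl':(100,85,15),'fr':(100,-85,15),'bl':(2,71,100),'brr':(38,-71,100),'blf':(38,71,100)}
obs=[(ct,T((103,528)),'nl'),(ct,T((428,503)),'nr'),(ct,T((82,73)),'fl'),(ct,T((388,50)),'fr'),
(cs,S((175,160)),'nr'),(cs,S((455,58)),'nl'),(cs,S((718,386)),'fl'),(cs,S((412,525)),'fr'),(ct,T((94,203)),'bl'),(ct,T((89,139)),'blf'),(cs,S((640,190)),'blf')]
def W(v,X):
    c,s=np.cos(v[2]),np.sin(v[2]); return np.array([v[0]+c*X[0]-s*X[1],v[1]+s*X[0]+c*X[1],X[2]])
r=least_squares(lambda v:np.concatenate([proj(c,W(v,C[k]))-p for c,p,k in obs]),[500,50,0.])
v=r.x;print(v,np.round(r.fun.reshape(-1,2),2))
def J(p): 
    c,s=np.cos(v[2]),np.sin(v[2]);d=p-v[:2];return np.round([c*d[0]+s*d[1],-s*d[0]+c*d[1]],1)
print("blank near edge top z70:",J(atz(ct,T((183,423)),70)),J(atz(ct,T((322,412)),70)))
print("head top z144",J(atz(ct,T((218,130)),144)),"handle end z131", J(atz(ct,T((648,101)),131)),"grip start",J(atz(ct,T((438,117)),131)), "hinge top",J(atz(ct,T((281,121)),144)))
for n,z in (("drum",60),):print(atz(ct,np.array((587,322))*560/784,z))
print("glue",atz(ct,np.array((577,243))*560/784,0))
for y in (0,np.pi/2,-np.pi/2):
    for X in [(-75-50,0,60),(-130,-20,131)]:
        print(y,W(v,X),solve_ik(W(v,X),[np.pi,0,v[2]+y]))
print(imaging.camera_model("wrist"))
E
```

```text
[ 5.83514396e+02  9.25958710e+01 -2.58881949e-02] [[-0.24  0.65]
 [ 0.    0.08]
 [-0.44  0.73]
 [ 0.42  0.24]
 [-0.72  0.54]
 [-0.85  0.75]
 [-0.49  0.76]
 [-0.57 -0.46]
 [-1.08  0.02]
 [-0.75 -0.91]
 [ 0.58  1.03]]
blank near edge top z70: [-107.3   33.7] [-107.7  -36. ]
head top z144 [19.9  0.7] handle end z131 [  20.9 -208.5] grip start [  21.6 -105.6] hinge top [ 21.8 -29.8]
[ 449.56126552 -345.17805818]
glue [ 618.295773   -374.39252519]
0 [458.55628157  95.83153387  60.        ] [ 0.04825702  0.37930525 -0.6256434   0.56584767  0.         -3.06744744]
0 [453.0402509  75.967662  131.       ] [ 0.0052239   0.2621558  -0.56763495  0.74100558  0.         -3.11048056]
1.5707963267948966 [458.55628157  95.83153387  60.        ] [ 0.04825702  0.37930525 -0.6256434   0.56584767  0.          1.64494154]
1.5707963267948966 [453.0402509  75.967662  131.       ] [ 0.0052239   0.2621558  -0.56763495  0.74100558  0.          1.60190842]
-1.5707963267948966 [458.55628157  95.83153387  60.        ] [ 0.04825702  0.37930525 -0.6256434   0.56584767  0.         -1.49665111]
-1.5707963267948966 [453.0402509  75.967662  131.       ] [ 0.0052239   0.2621558  -0.56763495  0.74100558  0.         -1.53968423]
{'K': array([[320.41723592,   0.        , 279.47012811],
       [  0.        , 320.41723592, 209.10177064],
       [  0.        ,   0.        ,   1.        ]]), 'position': array([100.51667884, 544.15955036, 372.44550864]), 'rotation': array([-2.73646179e-01,  6.03750806e-04,  1.26010506e+00])}
```

```bash
cat >> h.py <<'E'
V=np.array([583.51,92.6,-0.0259])
def W(x,y,z):
    c,s=np.cos(V[2]),np.sin(V[2]); return np.array([V[0]+c*x-s*y,V[1]+s*x+c*y,z])
def J(p):
    c,s=np.cos(V[2]),np.sin(V[2]);d=np.asarray(p)[:2]-V[:2];return np.round([c*d[0]+s*d[1],-s*d[0]+c*d[1]],1)
def fj(f): 
    c,s=np.cos(V[2]),np.sin(V[2]);return np.array([c*f[0]+s*f[1],-s*f[0]+c*f[1],f[2]])
YAW=np.pi+V[2]
def snap(n,f):
    im=imaging.capture(n); cv2.imwrite(f"pics/{f}.png",im); return im
E
python3 - <<'E'
from h import *
bot.grip(0.0,40)
bot.move_ptp(W(-138,0,200),[np.pi,0,YAW])
bot.movel(W(-138,0,38),max_speed=120)
f0=fj(bot.get_state()["contact_force"])
h=bot.movel(W(-112,0,38),max_speed=25,threshold=10)
s=bot.get_state();print(h,J(s["tcp_pos"]),fj(s["contact_force"])-f0)
if not h:
    h=bot.movel(W(-76,0,38),max_speed=12,threshold=10)
    s=bot.get_state();print(h,s["t"],J(s["tcp_pos"]),s["tcp_pos"],fj(s["contact_force"])-f0)
snap("top","t1"); snap("wrist","w1")
a=cv2.imread("pics/t1.png")[155:270,195:335]; cv2.imwrite("pics/t1c.png",cv2.resize(a,None,fx=5,fy=5,interpolation=cv2.INTER_CUBIC))
E
```

```text
False [-111.8   -0. ] [-0.5770787  -0.29362937  0.12693557]
True 7.7417 [-82.6  -0.1] [500.92900004  94.67547206  37.46676087] [ 0.18648539  0.1464069  -0.90896252]
```

```bash
python3 - <<'E'
from h import *
for k in range(2):
    h=bot.movel(W(-76,0,38),max_speed=8,threshold=14)
    s=bot.get_state();print(h,s["t"],J(s["tcp_pos"]),fj(s["contact_force"]))
bot.movel(W(-140,0,38),max_speed=80)
bot.movel(W(-140,0,200),max_speed=150)
a=snap("top","t2")[155:270,195:335]; cv2.imwrite("pics/t2c.png",cv2.resize(a,None,fx=5,fy=5,interpolation=cv2.INTER_CUBIC))
E
```

```text
True 8.5833 [-82.9  -0.2] [-0.24237909  0.41328692 -0.2220172 ]
True 9.3917 [-83.3  -0.2] [-0.60445927 -0.16105414  0.60026349]
```

View pics/t2c.png

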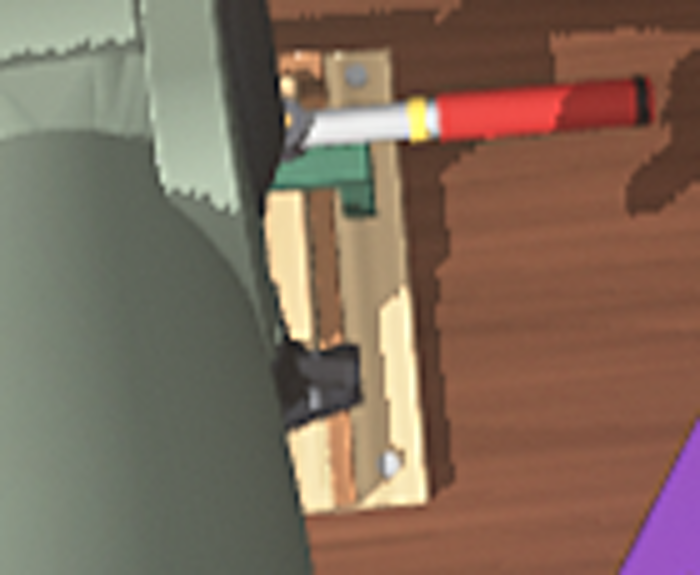

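```bash
python3 - <<'E'
from h import *
c=cam("wrist"); im=snap("wrist","w2")
for P in [(-70,35,70),(-70,-35,70),(-75,35,70),(-75,-35,70),(2,71,100),(2,-71,100),(-150,85,15),(-150,-85,15)]: print(P,np.round(proj(c,W(*P)),1))
g=cv2.resize(im,None,fx=1.4,fy=1.4,interpolation=cv2.INTER_CUBIC)
cv2.imwrite("pics/w2c.png",g)
E
```

```text
(-70, 35, 70) [317.6 281.2]
(-70, -35, 70) [242.2 281.2]
(-75, 35, 70) [317.7 276.2]
(-75, -35, 70) [242.1 276.2]
(2, 71, 100) [359.5 370.6]
(2, -71, 100) [200.3 370.5]
(-150, 85, 15) [361.9 186.1]
(-150, -85, 15) [197.9 186.1]
```

View pics/w2c.png

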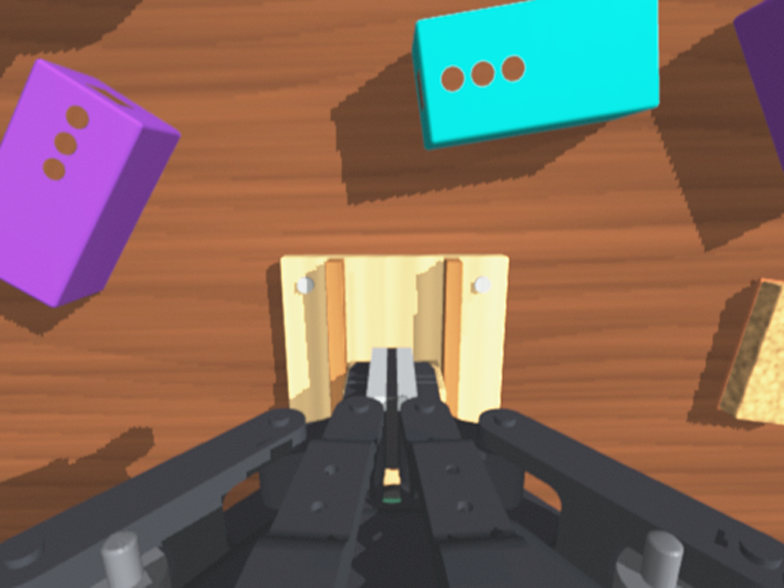

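```bash
python3 - <<'E'
from h import *
bot.move_ptp(W(60,-260,220),[np.pi,0,YAW])
a=snap("top","t3")[155:270,195:335]; cv2.imwrite("pics/t3c.png",cv2.resize(a,None,fx=5,fy=5,interpolation=cv2.INTER_CUBIC))
c=cam("top")
for P in [(-70,35,70),(-70,-35,70),(-75,35,70),(-75,-35,70)]: print(P,(proj(c,W(*P))-[195,155])*5+2)
E
```

```text
(-70, 35, 70) [176.2386274  350.60011982]
(-70, -35, 70) [314.74067361 338.95772114]
(-75, 35, 70) [176.79487099 360.26894134]
(-75, -35, 70) [315.44347473 348.60466527]
```

View pics/t3c.png

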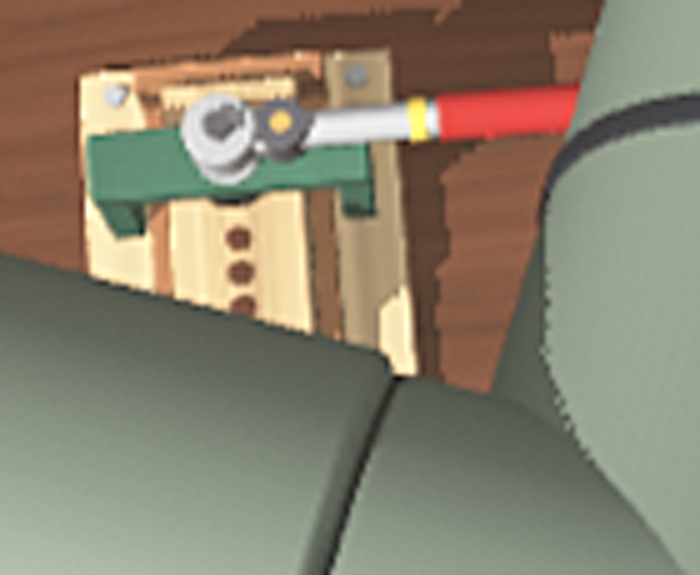

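```bash
cat >> h.py <<'E'
def pose(phi,off=23.,r=155.,z=112.):
    u=np.array([-np.sin(phi),-np.cos(phi)]); n=np.array([np.cos(phi),-np.sin(phi)])
    p=np.array([20,0])+r*u+off*n
    return W(p[0],p[1],z),[np.pi,0,YAW-phi],n
def force(n,f0,k=4):
    a=[]
    for _ in range(k):
        bot.dwell(0.015); a.append(fj(bot.get_state()["contact_force"])[:2]@n)
    return np.mean(a)-f0
E
python3 - <<'E'
from h import *
p,o,n=pose(0,off=48); p[2]=220
bot.move_ptp(p,o); p[2]=112; bot.movel(p,max_speed=120)
f0=force(n,0)
p,o,n=pose(0,off=30); bot.movel(p,max_speed=60)
phi=-0.04; L=[]
while phi<0.82:
    phi+=0.013
    p,o,n=pose(phi); bot.movel(p,rot=o,max_speed=20)
    F=force(n,f0); L.append((phi,F))
    A=np.array(L); pk=A[:,1].max(); kp=A[A[:,1]>=0.96*pk][-1,0]
    if F>22: print("too high");break
    if phi>0.12 and pk<3: print("no contact");break
    if pk>9 and (F<0.70*pk or (phi-kp)*155>=17.5): break
bot.dwell(0.25)
print([(round(float(a),3),round(float(b),1)) for a,b in L]); s=bot.get_state(); print(s["t"],force(n,f0),J(s["tcp_pos"]))
E
```

```text
Traceback (most recent call last):
IndexError: index -1 is out of bounds for axis 0 with size 0
```

```bash
cat > run.py <<'E'
from h import *
p,o,n=pose(0,off=32); bot.movel(p,rot=o,max_speed=60); bot.dwell(.1)
f0=force(n,0,8); print("f0",f0)
phi=-0.04; L=[]
while phi<0.82:
    phi+=0.013
    p,o,n=pose(phi); bot.movel(p,rot=o,max_speed=20)
    F=force(n,f0); L.append((phi,F))
    A=np.array(L); pk=A[:,1].max(); kp=A[A[:,1]>=pk-0.04*abs(pk)][-1,0]
    if F>22: print("too high");break
    if phi>0.12 and pk<3: print("no contact");break
    if pk>9 and (F<0.70*pk or (phi-kp)*155>=17.5): break
bot.dwell(0.25)
print([(round(float(a),3),round(float(b),1)) for a,b in L]); s=bot.get_state(); print(s["t"],force(n,f0),J(s["tcp_pos"]))
E
python3 run.py
```

```text
f0 0.022223573270590408
[(-0.027, 0.2), (-0.014, -0.3), (-0.001, -0.1), (0.012, 1.4), (0.025, 5.2), (0.038, 6.9), (0.051, 7.2), (0.064, 7.1), (0.077, 7.6), (0.09, 7.6), (0.103, 7.5), (0.116, 8.1), (0.129, 7.8), (0.142, 8.1), (0.155, 7.9), (0.168, 8.3), (0.181, 8.7), (0.194, 8.4), (0.207, 8.7), (0.22, 8.7), (0.233, 9.1), (0.246, 9.5), (0.259, 9.3), (0.272, 9.5), (0.285, 9.3), (0.298, 9.7), (0.311, 10.0), (0.324, 9.8), (0.337, 10.3), (0.35, 10.2), (0.363, 10.6), (0.376, 10.8), (0.389, 11.6), (0.402, 11.7), (0.415, 11.9), (0.428, 11.8), (0.441, 12.6), (0.454, 12.6), (0.467, 13.4), (0.48, 12.8), (0.493, 13.4), (0.506, 13.3), (0.519, 12.3), (0.532, 12.1), (0.545, 11.8), (0.558, 10.8), (0.571, 10.5), (0.584, 9.2)]
31.3667 9.681685580472859 [ -43.  -144.6]
```

```bash
python3 - <<'E'
from h import *
for phi in (0.597,0.61):
    p,o,n=pose(phi); bot.movel(p,rot=o,max_speed=20); bot.dwell(.15); print(phi,force(n,0.02))
bot.dwell(.2)
for phi in (0.58,0.55,0.52,0.49,0.46):
    p,o,n=pose(phi); bot.movel(p,rot=o,max_speed=25); print(phi,force(n,0.02))
p,o,n=pose(0.46,off=55); bot.movel(p,rot=o,max_speed=80)
p[2]=230; bot.movel(p,max_speed=150)
print(J(bot.get_state()["tcp_pos"]))
bot.move_ptp(W(60,-300,260),[np.pi,0,YAW])
a=snap("top","t4")[155:285,195:335]; cv2.imwrite("pics/t4c.png",cv2.resize(a,None,fx=4.5,fy=4.5,interpolation=cv2.INTER_CUBIC)); print(bot.get_state()["t"])
E
```

```text
0.597 8.910298239956138
0.61 8.234105637419953
0.58 9.946927186740458
0.55 11.583393451744062
0.52 12.565392657511964
0.49 13.882287201162177
0.46 6.744492367681922
[  -0.2 -163.1]
36.8
```

View pics/t4c.png

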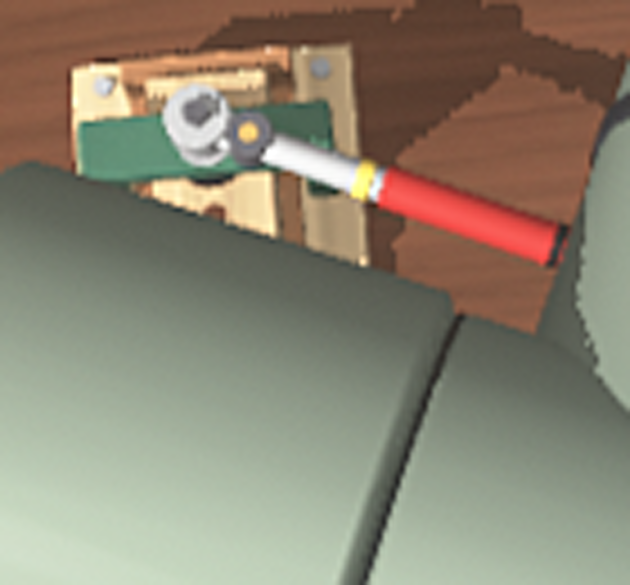

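```bash
python3 -c "
from bench import bot
print(bot.sign_off())"
```

```text
the job is handed in; nothing more can be done
None
```

The job is handed in. The blank was slid home against the stop and the wrench was broken over by an estimated 0.14–0.17 rad. I then let it spring straight, with the arm clear; the judge's result was not shown to me.

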